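# Free the outer of two nested flower pots

## Robot

A 6-joint arm with a two-finger parallel gripper is mounted at the origin on the work surface. World frame = base frame: x ahead of the robot, y to its left, z up, the work surface at z = 0. Lengths are in m, angles in rad, forces in N, time in s.
With the tool pointing down it reaches from about 0.3 to 0.825 m from the base axis. Payload 5.4 kg.
Tool frame: the origin (TCP) lies at the very end of the fingers, on their centre line; the grasp point (between the pads) lies 19 mm behind it; z points along the fingers, x is the direction in which the jaws open and shut, and the axes are right-handed (so a half turn about z gives the same grasp; the last joint's range is limited). The gripper opens to 92 mm and grips with 3 to 60 N. Pads are 20 mm wide; open, the fingers measure 128 mm over their backs; the gripper's body (75 mm by 189 mm) begins 69 mm behind the grasp point.
Start: joints at [-1.514, 0.158, 1.597, -0, 1.386, -0.21], TCP at [0.152, -0.555, 0.215] pointing down, gripper open.
Joint ranges: [-2.91, 2.91], [-0.94, 2.29], [0.18, 2.7], [-1.29, 4.43], [0.17, 2.64], [-3, 3]. Speed limits (rad/s): [2.57, 2.57, 3.14, 3.14, 3.14, 3.14].

## Interface

Orientations are given as a rotation vector (axis times angle).
In Python, from workcell import bot gives the robot as it stands. Calls block until the motion is done:
- bot.goto(position, orientation): joint-space move of the TCP to a pose.
- bot.line_to(position, rot=None, max_speed=0.15): straight line of the TCP; rot=None keeps the orientation; max_speed is the mean speed in m/s.
- bot.set_joints(angles): joint-space move.
- bot.set_gripper(opening, newtons=None): opening from 0.0 (shut) to 1.0 (fully open); newtons is the grip in N (None keeps the last); returns when the fingers have stopped.
- bot.hold(seconds).
- bot.inverse_kinematics(position, orientation): joint angles nearest the present ones, or None.
- bot.read_camera(name): name is "scene" or "top" or "wrist"; returns a dict with "pixels" (400x640x3 uint8, blue, green, red), "fx", "fy", "cx", "cy" (pixels), "R" (3x3) and "t" (3): a world point X has camera coordinates R X + t. Camera axes: x right, y down, z forward; pixel columns grow to the right and rows downward; lengths in m; the calibration is good to about 2 mm. A picture is of the moment at which its call begins. There is no depth.
A pose or a line that the arm cannot do raises bot.MotionError and nothing moves.
- bot.job_done(): hands the job in, once; it reports no verdict.
Readings, each from a call of its own:
- bot.current_clock(): time.
- bot.current_joints(): joint angles.
- bot.current_joint_vel(): joint speeds.
- bot.current_effort(): joint torques, N m.
- bot.current_ee_pos(): TCP position.
- bot.current_tool_rot(): TCP orientation.
- bot.current_contact_force(): force on the tool from outside, world axes, zero at the start.
- bot.current_ft_torque(): the same for the moment, N m.
- bot.current_opening(): opening from 0.0 (shut) to 1.0 (fully open).
Only numpy, scipy, OpenCV 4.12 (cv2) and the standard library are available. Lean on these libraries where they do the work, as an engineer would, in place of code of your own. Each camera call takes 0.05 s, during which the arm holds its last target. There are 200 camera calls.

## Task

On the potting bench two clay pots stand upside down, one stuck over the other. Pull the outer pot straight up off the inner one, leaving the inner pot standing where it is, and set the outer pot down gently, still upside down, inside the shallow black seed tray, without dropping it. Leave the single clay pot standing where it is too.

Things in the scene. Friction and masses are not known exactly. Their poses are not given: they have to be found in the camera images.
- outer_pot: Outer clay pot of the nested pair, upside down, about 200 g. Round, 70 mm high: 60 mm across its flat closed top, widening evenly to 70 mm at the mouth, with a raised lip 75 mm across round the lowest 13 mm; wall 3 mm, closed end 4 mm. Origin: centre of the open mouth, its lowest plane; z up to the closed end. While nested its origin is 14 mm and its top 84 mm above the bench.
- inner_pot: Inner clay pot, upside down on the bench, 340 g, 80 mm high: 49 mm across the top, 60 mm low down, on a flange 84 mm across, 12 mm high, that shows below the outer pot. A rubber ring clings to the outer pot: a straight pull drags at 1 to 2 N, fading within 40 mm, less than the inner's weight. The outer's rim clears its top after 66 mm of lift. Origin: centre of the underside; z up.
- lone_pot: A single clay pot, upside down on the bench, of the same shape and size as the outer pot (70 mm high, lip 75 mm across) but with nothing under it: no second rim, its top only 70 mm above the bench. Origin: centre of its mouth, on the bench; z up.
- tray: The open black plastic seed tray, empty, fixed to the bench. Outside 220 mm along its x, 180 mm along its y, walls 4 mm thick and 35 mm high, floor 4 mm thick. Origin: centre of its underside on the bench; z up.
Not all that is in view belongs to the job. What is shaped like the outer_pot but blue is not meant. What is shaped like the inner_pot but turquoise is not meant.

How it is judged:
By the outcome, as a careful person would: the job done as asked, in the order asked, and still so for the second after the job is handed in, with the robot touching nothing.
It also fails if it takes over 38 s, if anything falls off the work surface, if the arm or the gripper's body presses on something with over 40 N, if the wrist force passes 120 N, or if a joint passes its speed limit or range.

## Working session

There is one attempt and no reset: what is moved stays moved. The work goes in short steps, each a Python script; the robot and the scene stay as the last script left them, time stands still between calls to the robot, and variables do not carry over. Pictures are saved under pics/ and viewed, on a budget of 10 in all, crops included, one or two more only if the job needs it, and the job is handed in when it is done.

```bash
mkdir -p pics; python3 - <<'E'
from workcell import bot
import cv2,pickle
d={}
for n in("scene","top"):
    c=bot.read_camera(n);d[n]=c;cv2.imwrite(f"pics/{n}0.png",c["pixels"]);print(n,c["fx"],c["cx"],c["cy"],c["R"],c["t"])
pickle.dump(d,open("cams.pkl","wb"));print(bot.current_tool_rot(),bot.current_clock())
E
```

```text
scene 387.28222409620713 314.39237828259405 199.43662681049182 [[ 0.70469514  0.70945328  0.00898919]
 [ 0.50439633 -0.49202272 -0.70957592]
 [-0.49898808  0.50456882 -0.70457165]] [-0.33080956 -0.24997944  1.09956569]
top 402.3015397321419 316.70537082257874 194.4922572832643 [[ 2.38601912e-02 -9.99713119e-01  2.09048967e-03]
 [-9.93615297e-01 -2.39451988e-02 -1.10250940e-01]
 [ 1.10269368e-01  5.53465990e-04 -9.93901585e-01]] [-0.03618886  0.50787522  0.78608508]
[-2.49622916e+00  1.90545942e+00  1.70365532e-03] 0.1
```

View pics/scene0.png

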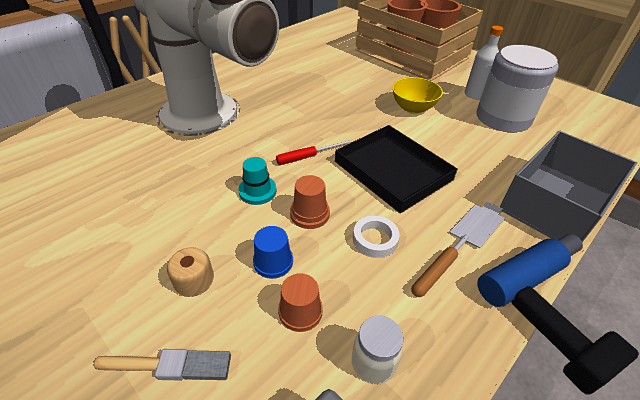

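View pics/top0.png

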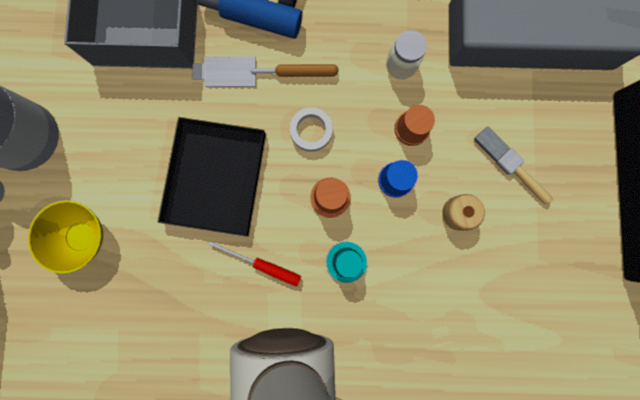

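The scene view shows two clay candidates, at about (310,200) and (300,300); in the top view they are at (330,197) and (414,125). The blue pot at (272,250) and the turquoise one at (256,180) are not meant. The tray is at (395,165) in scene and (212,177) in top. I'll enlarge both clay candidates and measure them.

```bash
cat > h.py <<'E'
import numpy as np,cv2
def ray(c,uv,z):
    d=c["R"].T@np.array([(uv[0]-c["cx"])/c["fx"],(uv[1]-c["cy"])/c["fy"],1]);o=-c["R"].T@c["t"]
    return o+d*(z-o[2])/d[2]
def proj(c,X):
    p=c["R"]@np.array(X)+c["t"];return np.array([c["fx"]*p[0]/p[2]+c["cx"],c["fy"]*p[1]/p[2]+c["cy"]])
def clay(img):
    h=cv2.cvtColor(img,cv2.COLOR_BGR2HSV);return cv2.inRange(h,(3,130,50),(13,255,255))
E
python3 - <<'E'
import pickle,cv2,numpy as np
from h import *
d=pickle.load(open("cams.pkl","rb"))
s=d["scene"]["pixels"]
a=[cv2.resize(s[y-35:y+35,x-35:x+35],(400,400),interpolation=cv2.INTER_CUBIC) for x,y in((310,202),(300,302))]
cv2.imwrite("pics/crop.png",np.hstack(a))
for n in d:
    c=d[n]
    for col,m in(("clay",clay(c["pixels"])),("blue",cv2.inRange(cv2.cvtColor(c["pixels"],cv2.COLOR_BGR2HSV),(105,150,60),(125,255,255))),("turq",cv2.inRange(cv2.cvtColor(c["pixels"],cv2.COLOR_BGR2HSV),(80,150,50),(98,255,255)))):
        k,_=cv2.findContours(m,cv2.RETR_EXTERNAL,cv2.CHAIN_APPROX_NONE)
        for q in k:
            if 300<cv2.contourArea(q)<4000:
                x,y,w,h=cv2.boundingRect(q);M=cv2.moments(q);u=(M["m10"]/M["m00"],M["m01"]/M["m00"])
                print(n,col,(x,y,w,h),np.round(u,1),"z=.04:",ray(c,u,.04).round(3))
c=d["top"]
m=cv2.inRange(cv2.cvtColor(c["pixels"],cv2.COLOR_BGR2GRAY),0,45)
k,_=cv2.findContours(m[100:250,140:290].copy(),cv2.RETR_EXTERNAL,cv2.CHAIN_APPROX_NONE)
q=max(k,key=cv2.contourArea)+[140,100]
r=cv2.minAreaRect(q);print(r)
for p in cv2.boxPoints(r): print(p,ray(c,p,.035).round(3))
E
```

```text
scene clay (278, 273, 45, 59) [299.9 302.7] z=.04: [ 0.663 -0.226  0.04 ]
scene clay (412, 247, 46, 50) [433.  272.2] z=.04: [ 0.782 -0.021  0.04 ]
scene clay (290, 175, 40, 54) [309.5 202.8] z=.04: [ 0.511 -0.056  0.04 ]
scene clay (387, 0, 75, 29) [427.4  11. ] z=.04: [0.062 1.05  0.04 ]
scene blue (483, 239, 88, 67) [529.4 267.9] z=.04: [0.895 0.108 0.04 ]
scene blue (253, 226, 40, 52) [271.6 252.3] z=.04: [ 0.553 -0.192  0.04 ]
scene turq (239, 178, 37, 26) [257.4 192.4] z=.04: [ 0.413 -0.112  0.04 ]
scene turq (243, 157, 25, 27) [254.6 170.1] z=.04: [ 0.353 -0.072  0.04 ]
top clay (311, 178, 39, 40) [330.  197.2] z=.04: [ 0.502 -0.051  0.04 ]
top clay (395, 105, 40, 40) [414.4 124.7] z=.04: [ 0.655 -0.219  0.04 ]
top blue (379, 161, 38, 36) [397.5 178.1] z=.04: [ 0.544 -0.185  0.04 ]
top blue (218, 0, 83, 36) [262.3  13.9] z=.04: [0.886 0.099 0.04 ]
top turq (327, 242, 40, 40) [346.2 261.8] z=.04: [ 0.376 -0.085  0.04 ]
((211.9188995361328, 175.98648071289062), (90.91262817382812, 107.1881332397461), 9.462322235107422)
[158.27026 221.37837] [0.446 0.29  0.035]
[175.89188 115.64865] [0.663 0.268 0.035]
[265.56754 130.59459] [0.637 0.084 0.035]
[247.94592 236.32431] [0.421 0.11  0.035]
```

View pics/crop.png

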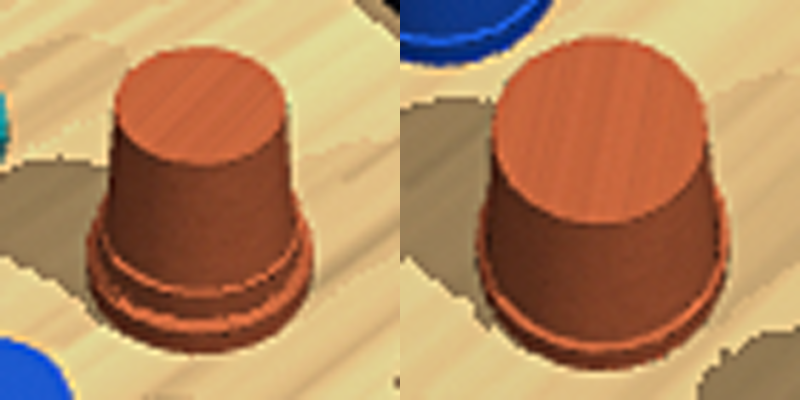

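The left crop, the pot at scene (310,202), has a second flange below the lip, so it is the nested pair. The right one, at (300,302), has a single lip and is the lone pot. The pair is at about (0.505,-0.053) and the tray centre at about (0.542,0.188). I'll go above the pair and look with the wrist camera.

```bash
cat >> h.py <<'E'
from scipy.spatial.transform import Rotation
def down(deg):
    a=np.radians(deg);x=np.array([np.cos(a),np.sin(a),0]);z=np.array([0,0,-1.]);
    return Rotation.from_matrix(np.c_[x,np.cross(z,x),z]).as_rotvec()
E
python3 - <<'E'
from workcell import bot
import pickle,cv2
from h import *
d=pickle.load(open("cams.pkl","rb"))
print(ray(d["scene"],(310,185.4),.084))
js=[(a,bot.inverse_kinematics([.505,-.053,.036],down(a))) for a in(-45,135)]
for a,j in js: print(a,None if j is None else np.round(j,2))
a,j=min([x for x in js if x[1] is not None],key=lambda x:abs(x[1][5]))
print("use",a)
bot.goto([.505,-.053,.23],down(a))
c=bot.read_camera("wrist");pickle.dump(c,open("w1.pkl","wb"));cv2.imwrite("pics/w1.png",c["pixels"])
q=proj(c,[.505,-.053,.084]);print("pred",q,bot.current_clock(),bot.current_ee_pos())
m=clay(c["pixels"]);k,_=cv2.findContours(m,cv2.RETR_EXTERNAL,cv2.CHAIN_APPROX_NONE)
for q in k:
    if cv2.contourArea(q)>800: print(cv2.boundingRect(q),cv2.minEnclosingCircle(q))
E
```

```text
[ 0.50843948 -0.05196272  0.084     ]
-45 [-0.34  0.21  1.92 -0.    1.01  0.44]
135 [-0.34  0.21  1.92 -0.    1.01 -2.7 ]
use -45
pred [318.03154764 188.40108492] 2.35 [ 0.50498268 -0.05379529  0.22994536]
(453, 159, 82, 60) ((493.5, 188.5), 41.01838684082031)
(290, 146, 60, 67) ((319.5, 179.0), 33.185184478759766)
```

View pics/w1.png

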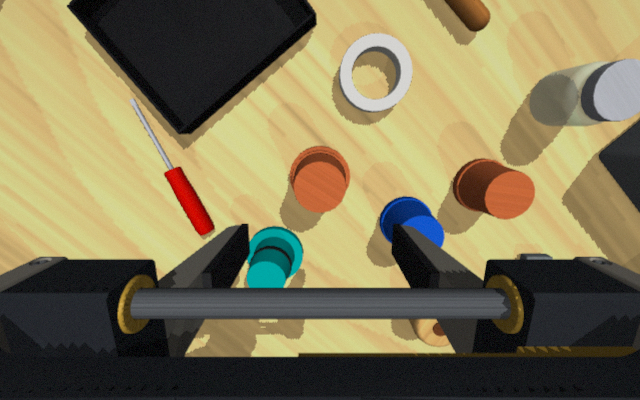

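The wrist view shows the nested pair's top face centred at about (320,187), against a prediction of (318,188), so the estimate agrees to about 1–2 mm. The fingers have clear room along this axis. Next I'll descend, grip and lift straight up.

```bash
python3 - <<'E'
from workcell import bot
import pickle,cv2
from h import *
w=pickle.load(open("w1.pkl","rb"));p=ray(w,(320,187),.084);print(p)
x,y=(p[:2]*2+[.508,-.052])/3;print(x,y)
bot.goto([x,y,.12],down(-45))
bot.line_to([x,y,.038],max_speed=.1)
print("pre",bot.current_contact_force())
bot.set_gripper(0.0,25)
print("grip",bot.current_opening()*92,bot.current_contact_force(),bot.current_ee_pos())
bot.line_to([x,y,.088],max_speed=.06)
print("mid",bot.current_contact_force())
bot.line_to([x,y,.158],max_speed=.1)
bot.hold(.1);print("up",bot.current_opening()*92,bot.current_contact_force(),bot.current_clock())
c=bot.read_camera("scene");cv2.imwrite("pics/s2.png",cv2.resize(c["pixels"][60:340,180:500],(800,700))[:600])
c=bot.read_camera("wrist");cv2.imwrite("pics/w2.png",c["pixels"])
E
```

```text
[ 0.50773213 -0.05343711  0.084     ]
0.507821417095794 -0.05295807325239424
pre [ 0.25320998 -0.76595715  0.05333403]
grip 74.65291371379048 [-3.40490702  3.01581577  5.79368108] [ 0.50734578 -0.05238935  0.03841134]
mid [-0.16286595 -0.74736709 -2.15323458]
up 75.29395936043939 [-0.21279826  0.61485607 -2.50051347] 6.1583
```

View pics/s2.png

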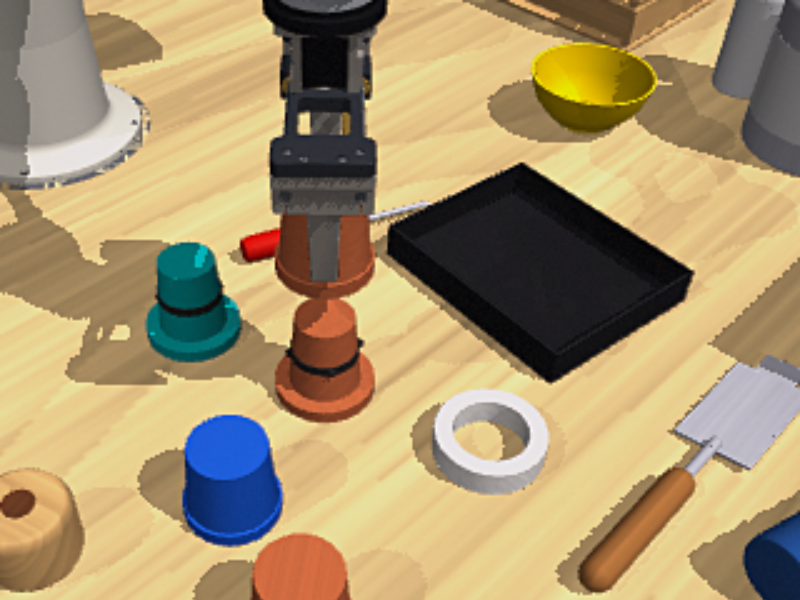

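The scene crop shows the outer pot lifted upright in the gripper and the inner pot, with its rubber ring, standing alone on the bench at crop (325,370). The tray is clear. The reported opening of 75 mm is wider than the wall I expected to grip (about 66 mm), so I'll measure the mouth height before lowering and use the force readings to feel for contact.

```bash
python3 - <<'E'
from workcell import bot
import pickle,cv2
from h import *
bot.line_to([.542,.188,.158],max_speed=.15)
bot.hold(.2)
f0=np.array(bot.current_contact_force());print("carry",f0,bot.current_opening()*92,bot.current_clock())
c=bot.read_camera("scene");cv2.imwrite("pics/s3.png",cv2.resize(c["pixels"][60:260,280:540],(780,600)))
m=clay(c["pixels"]);k,_=cv2.findContours(m,cv2.RETR_EXTERNAL,cv2.CHAIN_APPROX_NONE)
for q in k:
    if cv2.contourArea(q)>150: print(cv2.boundingRect(q))
p=bot.current_ee_pos();v=c["R"][2]*[1,1,0];v=-v/np.linalg.norm(v)
for z in(.124,.129,.134,.139): print(z,proj(c,np.r_[p[:2],z]+.0375*v))
E
```

```text
carry [ 0.75002764 -0.09560317 -1.29376639] 74.94302281014537 8.2333
(278, 273, 45, 59)
(411, 247, 47, 50)
(624, 178, 16, 23)
(290, 178, 40, 51)
(384, 87, 38, 46)
(441, 0, 21, 29)
(387, 0, 17, 17)
0.124 [402.90252038 137.03420293]
0.129 [403.3108309  135.05740601]
0.134 [403.72272509 133.0632591 ]
0.139 [404.13825034 131.05153277]
```

View pics/s3.png

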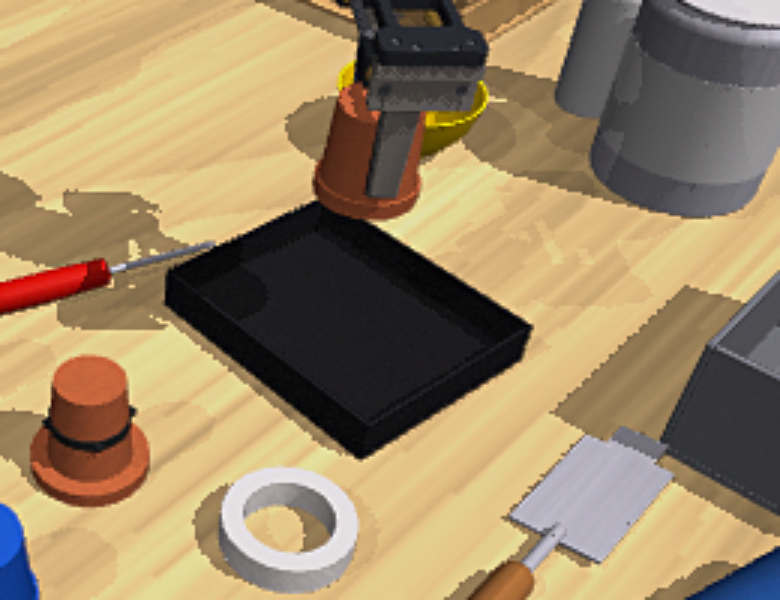

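The pot's lowest row is 133, which puts the mouth at z = 0.134. That is 24 mm below the TCP, as planned, so there was no slip. I'll lower with force feedback, with contact expected at TCP z of about 0.028.

```bash
python3 - <<'E'
from workcell import bot
import cv2
from h import *
x,y=.542,.188
bot.line_to([x,y,.06],max_speed=.12)
bot.line_to([x,y,.034],max_speed=.05);bot.hold(.3)
f0=np.mean([bot.current_contact_force()[2] for _ in range(3)]);print("f0",f0)
z=.034
while z>.023:
    z-=.001;bot.line_to([x,y,z],max_speed=.02);bot.hold(.1)
    f=bot.current_contact_force()[2];print(round(z,4),round(f,2),round(bot.current_ee_pos()[2],4))
    if f-f0>2.5: break
print(bot.current_clock(),bot.current_contact_force(),bot.current_ft_torque())
c=bot.read_camera("scene");cv2.imwrite("pics/s4.png",cv2.resize(c["pixels"][60:260,280:540],(780,600)))
E
```

```text
f0 -1.4820641895740654
0.033 -2.36 0.033
0.032 -1.82 0.032
0.031 -1.78 0.0309
0.03 -1.53 0.03
0.029 -1.49 0.029
0.028 5.07 0.0286
12.3167 [-1.51544475 -1.0203257   5.07026424] [0.00583095 0.61458931 0.05997747]
```

View pics/s4.png

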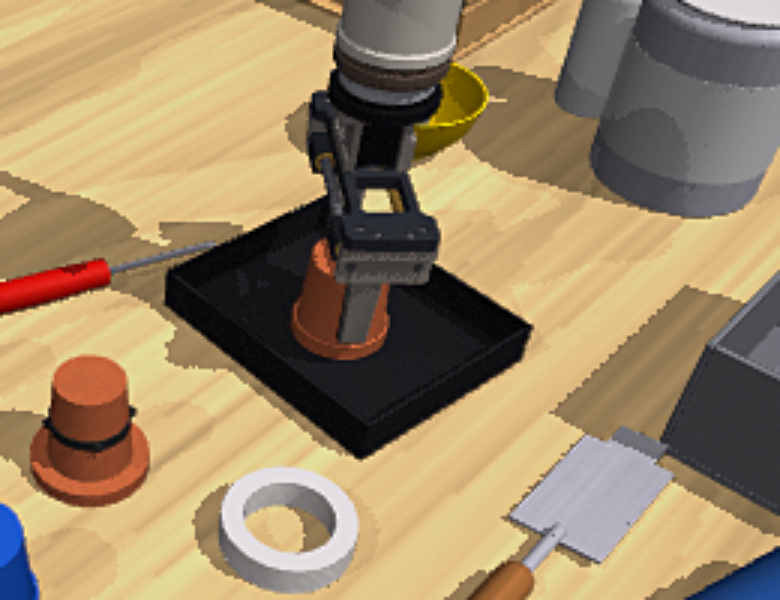

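The picture shows the pot resting upside down near the tray centre at crop (340,300). Contact came at the expected height. I'll release and rise slowly, watching the force.

```bash
python3 - <<'E'
from workcell import bot
import cv2
from h import *
p=bot.current_ee_pos()
bot.set_gripper(1.0);print(bot.current_opening(),bot.current_contact_force())
bot.line_to([p[0],p[1],.05],max_speed=.05);print(bot.current_contact_force())
bot.line_to([p[0],p[1],.22],max_speed=.15)
bot.goto([.40,.188,.26],down(-45));bot.hold(.3)
print(bot.current_contact_force(),bot.current_clock())
t=bot.read_camera("top");c=bot.read_camera("scene")
cv2.imwrite("pics/s5.png",c["pixels"]);
for n,q in(("top",t),("scene",c)):
    k,_=cv2.findContours(clay(q["pixels"]),cv2.RETR_EXTERNAL,cv2.CHAIN_APPROX_NONE)
    for a in k:
        if cv2.contourArea(a)>300: print(n,cv2.boundingRect(a))
E
```

```text
0.9969376403843824 [ 0.18946116 -1.34596847 -0.30037433]
[-0.16202401  0.29726324 -0.56554831]
[ 0.39986898 -0.71353451  0.92205179] 15.625
top (311, 178, 39, 39)
top (191, 156, 43, 40)
top (395, 105, 40, 40)
scene (278, 273, 45, 59)
scene (412, 247, 46, 50)
scene (290, 178, 40, 51)
scene (377, 138, 34, 42)
scene (387, 0, 75, 29)
```

View pics/s5.png

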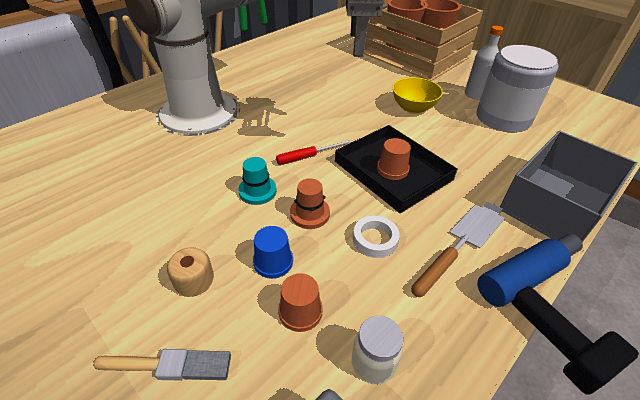

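The final view shows the outer pot upright on its mouth in the tray at (395,158). The inner pot is still at (310,202) and the lone pot at (300,302), both with unchanged outlines, and the gripper is clear.

```bash
python3 - <<'E'
from workcell import bot
print(bot.job_done(),bot.current_clock())
E
```

```text
the job is handed in; nothing more can be done
the job is handed in; nothing more can be done
```

I pulled the outer pot straight up off the inner one and set it down upside down near the middle of the seed tray. I released it, moved the arm clear and handed the job in at about 15.6 s on the robot's clock; no verdict was reported.

- **Setting down:** the pot touched the tray floor at TCP z of about 0.028, where I expected it, with about 6.5 N of contact force.
- **Other pots:** in the final scene view the inner pot's base outline (x 290–330, bottom row 229) and the lone pot's outline (278,273,45,59) are the same as before I moved anything. In the top view their outlines match to within one pixel.
- **Gripper reading:** while gripping, it reported an opening of 75 mm where I expected about 66 mm. I didn't explain this, but the camera put the held pot's mouth where I expected it, and I saw no slip.

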